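# Power up a repaired board with three light presses

## Robot

A 6-joint arm with a two-finger parallel gripper is mounted at the origin on the work surface. World frame = base frame: x ahead of the robot, y to its left, z up, the work surface at z = 0. Lengths are in mm, angles in degrees, forces in N, time in s.
With the tool pointing down it reaches from about 300 to 850 mm from the base axis. Payload 4.2 kg.
Tool frame: the origin (TCP) lies on the centre line of the jaws, within the pads' length; the fingertips stand 14 mm ahead of it and the grasp point (between the pads) lies 5 mm behind it; z points along the fingers, y is the line along which they close (so a half turn about z gives the same grasp; the last joint's range is limited). The gripper opens to 91 mm and grips with 3 to 60 N. Pads are 32 mm wide; open, the fingers measure 118 mm over their backs; the gripper's body (76 mm by 178 mm) begins 60 mm behind the grasp point.
Start: joints at [-73.682, 18.312, 89.639, -0, 72.044, -1.146], TCP at [172.562, -548.511, 227.976] pointing down, gripper open.
Joint ranges: [-177.97, 177.97], [-48.28, 115.42], [12.27, 149.76], [-77.06, 257.06], [2.81, 150.46], [-146.56, 146.56]. Speed limits (degrees/s): [147.25, 147.25, 180, 180, 180, 180].

## Interface

Orientations are given as [roll, pitch, yaw] about the fixed x, y, z axes, in that order (R = Rz(yaw) Ry(pitch) Rx(roll)).
In Python, from workcell import * gives the robot as it stands. The module is installed in compiled form; this text tells all that it offers.
- The arm moves only by the shell command python3 -m crank 'ROWS' [FORCE]. ROWS is JSON, a list of rows, each an object of numbers: "grip": the finger opening in m, from 0 to 0.0912; "x", "y", "z": the shift along the tool's x, y, z in m; "yaw": the turn about the tool's z in rad. In form: [{"grip": .., "x": .., "y": .., "z": .., "yaw": ..}, ...]. A call has exactly 5 rows; each row is the pose to reach, as a shift and turn from the pose commanded when the call began, along the tool's axes at that moment; what a row does not reach only later rows make up. A row lasts 1/12 s, in which the tool goes at most 41.7 mm and 7.16 degrees, less where a joint would pass 70% of its speed; a pose out of reach is approached as far as the arm can. A call with a gripper value outside its range is refused whole. The fingers move at their own pace and stop on an object; FORCE is the grip in N (left out, the last holds). Time passes only in rows, so rows that repeat a pose let the fingers close, or fill a call up. It gives the time, the measured TCP pose, the force, the opening and the grip force at its end, in the units of the state.
- state(): the state, without advancing time (a new reading comes with each control period).
- grab_frame(name): name is "scene" or "top" or "wrist"; returns the picture (420x560x3 uint8, red, green, blue); there is no depth.
- camera_model(name): a dict with "intrinsics" (3x3 intrinsics, pixels), "R" (3x3) and "t" (3): a world point X has camera coordinates R X + t. Camera axes: x right, y down, z forward; pixel columns grow to the right and rows downward; lengths in mm; the calibration is good to about 2 mm. A picture is of the moment at which its call begins: read the wrist's pose just before it. camera_model takes no time and is no camera call; for the wrist camera it gives the pose at the moment of the call.
- job_done(): hands the job in; it is judged then, once.
The state is a dict: "time_s": time; "qpos": joint angles; "qvel": joint speeds; "effort": joint torques, N m; "ee_pos": TCP position; "ee_rot": TCP orientation; "force": force on the tool from outside, world axes, zero at the start; "torque": the same for the moment, N m; "gripper_width": finger opening in mm; "gripper_force": force on a finger pad.
Only numpy, scipy, OpenCV 4.12 (cv2) and the standard library are available. Lean on these libraries where they do the work, as an engineer would, in place of code of your own. Each camera call takes 0.05 s, during which the arm holds its last target. There are 200 camera calls.

## Task

Power up the repaired circuit board for its test with three light presses of the fingertips, in this order: press down the raised end of the rocker switch that belongs to the bench socket with the plug in it, then push the round output button on the sloping power supply fully in so that it stays in, then tap the square reset key on the board and let it come back up. Press no other switch, button or key, pick nothing up, and leave the board and everything else on the bench where it is.

Things in the scene. Friction and masses are not known exactly. Their poses are not given: they have to be found in the camera images.
- socket_block: white double bench socket, fixed, outlets facing up: 110 (x) x 180 (y) x 50 mm high; origin under its centre, x away from the robot at yaw 0, y left. Outlets at x +22, y +45 and -45 mm, each with its rocker switch in front of it, towards the robot (pivot x -32, same y). One holds the plug, the other a flat white cover (7 mm high). Socket, supply and mat stand side by side in any order.
- plug: black round mains plug, 39 mm across, 36 mm high, fixed in the left or the right outlet (it varies); origin at its underside on the outlet's centre, 50 mm above the table. The rocker of its outlet is the one straight in front of it: that rocker's pressing point is about 70 mm away, the other rocker's about 112 mm
- rocker_left_end (a point): pressing point on the left rocker, 3 mm in from its robot-side end, 15 mm from its pivot; moves with it. Grey rocker 36 mm long (along the block's x) x 23 mm, a shallow V from the side. Off: this end is raised, about 14 mm above the block's top; on: about 7 mm above it. Nothing else rises within 25 mm of this end.
- rocker_left (a joint): rad; 0 = off (robot-side end raised), 0.4 = fully on (that end down, far end up). Pushing straight down on the raised end turns it with 2 to 4 N over about 7 mm; it stays where it is left, so push it fully over (on counts above 0.26). Fully over it then gives up to 5 mm more on a spring, 4.5 to 9.5 N; beyond that it is rigid
- rocker_right_end (a point): the same point on the right rocker
- rocker_right (a joint): the same for the right rocker
- supply: pale bench power supply, fixed: 180 (x) x 200 (y) mm, 45 mm high at the robot side, its panel rising at 18 degrees over 120 mm to a flat top 84 mm high; origin under its centre, x away from the robot at yaw 0, y left. Upper row: read-outs, two knobs (16 mm high). Lower row from the left: round output button, square lock button, three binding posts (17 mm high).
- output_button_top (a point): centre of the top of the round white output button, lower left on the panel: 23 mm across, in a steel ring, 14 mm proud of the panel when out. z axis = the panel's normal, 18 degrees from vertical, leaning to the robot, so the button's far rim is 3.5 mm higher than this point. Moves with the button.
- output_button (a joint): m; 0 = out, 0.005 = fully in along the panel's inward normal; about 2.5 N moves it (a straight downward push works too, about 3 N); it stays where it is left, so push it fully in (in counts above 0.0035). Fully in, its cap gives up to 4 mm more on a spring, 4 to 8 N, and comes back; beyond that it is rigid
- lock_button_top (a point): top of the square white lock button, 16 mm wide, 9 mm proud of the panel, 62 mm to the right of the output button: not to be pressed
- lock_button (a joint): m; 0 = out, 0.005 = in; not to be pressed
- mat: blue heat-proof mat, 270 (x) x 200 (y) x 3 mm, fixed, under the board; origin under its centre
- board: the repaired green circuit board, 160 (x) x 150 (y) mm, loose on four 10 mm stand-offs on the mat, about 0.4 kg; origin under its centre at the feet, x away from the robot, y left. Its upper face is 13 mm above the origin, its tallest parts (heat sink, transformer, in the far half) 45 mm. The two keys are near its robot-side edge.
- reset_key_top (a point): centre of the top of the square grey reset key, 17 mm wide, on the board's robot-side left (x -45, y +40 mm); its top is 29 mm above the board's origin; no other part within 25 mm is as high as the pressed key. Moves with the key.
- reset_key (a joint): m; 0 = up, 0.007 = fully down (vertically); a spring brings it back: 1 N starts it, 4 N at 0.003, 8 N fully down, then rigid; tapped when past 0.0025
- mode_key_top (a point): the same point on the round grey mode key, 17 mm across, on the robot-side right (x -45, y -40 mm): not to be pressed
- mode_key (a joint): m; the same for the mode key; not to be pressed
- solder_spool: spool of solder wire standing on the flat rear top of the supply, 48 mm across, 28 mm high; loose, leave alone; origin at the middle of its underside
- tweezers: steel tweezers lying on the mat beyond the board, 126 mm long, 6 mm high; loose, leave alone; origin at the middle of its underside
- flux_bottle: white bottle standing behind the bench socket, 38 mm across, 105 mm high; loose, leave alone; origin at the middle of its underside
- tape_roll: roll of tape lying behind the bench socket, 48 mm across, 15 mm high; loose, leave alone; origin at the middle of its underside
- screwdriver: 150 mm screwdriver lying on the table on the robot's side of the bench socket, up to about 30 mm high; loose, leave alone; origin under it
- parts_box: clear open parts box behind the supply, 55 x 85 mm, 22 mm high; loose, leave alone; origin at the middle of its underside
- note_block: paper note block, 76 x 76 x 25 mm, at the back of the table; loose, leave alone; origin at the middle of its underside
Things that resemble listed ones, but are neither listed nor needed, are in the scene too. Leave any orange or purple look-alike of the socket_block alone.

How it is judged:
By the outcome, as a careful person would: the job done as asked, in the order asked, and still so for the second after the job is handed in, with the robot touching nothing.
It also fails if it takes over 51 s, if anything falls off the work surface, if the arm or the gripper's body presses on something with over 40 N, if the wrist force passes 120 N, or if a joint passes its speed limit or range.

## Working session

There is one attempt and no reset: what is moved stays moved. The work goes in short steps, Python scripts to look and compute and a shell command to move; the robot and the scene stay as the last step left them, time stands still between calls to the robot, and variables do not carry over. Pictures are saved under pics/ and viewed, at most 10 in all, crops included, and the job is handed in when it is done.

```bash
mkdir -p pics; python3 - <<'E'
from workcell import *
import cv2,numpy as np
print(state())
for n in("top","scene"):
    m=camera_model(n);print(n,np.round(m["intrinsics"],1).tolist(),np.round(m["R"],3).tolist(),np.round(m["t"],1).tolist())
    f=grab_frame(n);np.save(f"pics/{n}.npy",f)
    cv2.imwrite(f"pics/{n}.png",cv2.resize(f[:,:,::-1],(800,600),interpolation=cv2.INTER_CUBIC))
E
```

```text
{'time_s': 0.0, 'qpos': array([-7.36807013e+01,  1.83498487e+01,  8.97077735e+01, -1.52198215e-03,
        7.20440256e+01, -1.14777774e+00]), 'qvel': array([-0.13095132, -0.03552324, -0.07225577, -0.01138758, -0.02245291,
       -0.02583489]), 'effort': array([ 3.70070105e-03, -4.12459660e+01, -2.31973547e+01,  7.30953366e-02,
        4.58208472e-02, -1.35664022e-04]), 'ee_pos': array([ 172.42622789, -548.01749218,  227.12897069]), 'ee_rot': array([-1.79898344e+02, -5.89394968e-04,  1.74675464e+01]), 'force': array([-0.47443091,  0.00412053, -0.39602264]), 'torque': array([-0.02547912, -0.0486738 ,  0.01017244]), 'gripper_force': 0.0, 'gripper_width': 91.3476941307518}
top [[475.8, 0.0, 275.5], [0.0, 475.8, 197.3], [0.0, 0.0, 1.0]] [[0.011, -1.0, 0.011], [-0.986, -0.013, -0.166], [0.166, -0.009, -0.986]] [-24.4, 562.4, 1409.1]
scene [[395.2, 0.0, 278.3], [0.0, 395.2, 209.8], [0.0, 0.0, 1.0]] [[0.658, 0.753, 0.02], [0.481, -0.4, -0.78], [-0.579, 0.523, -0.625]] [-359.2, -204.9, 1295.8]
```

View pics/top.png

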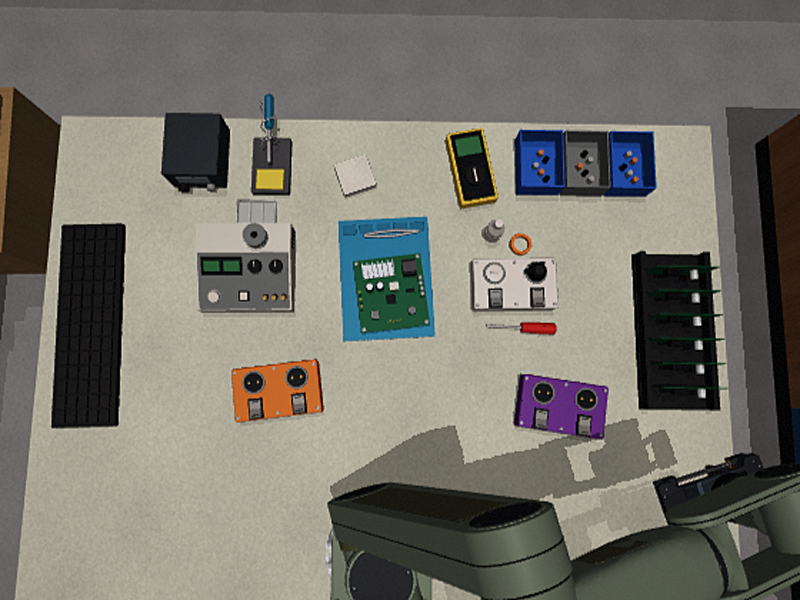

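View pics/scene.png

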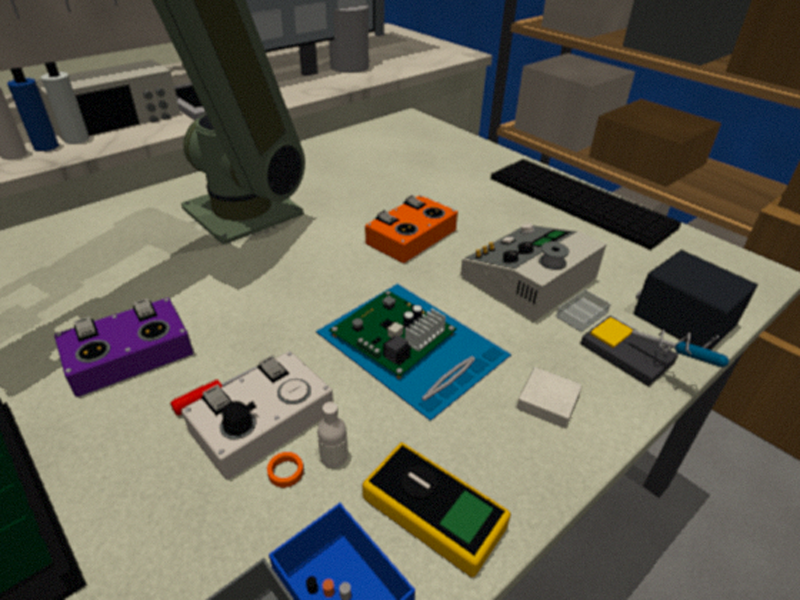

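The top view (800x600 scale) shows three socket blocks: white at (513,285), orange at (277,390) and purple at (560,405). The white one fits. Its plug is at (537,270) in the right outlet, so the right rocker at (537,297) is the one to press; the flat cover at (493,272) is on the left. The output button (round, white) is at (213,297) and the lock button (square) at (243,296). The board's keys are at (375,314) for reset and (411,310) for mode.

```bash
cat > h.py <<'E'
from workcell import *
import cv2,numpy as np
def ray(m,uv,z):
    K,R,t=(np.array(m[k],float) for k in("intrinsics","R","t"))
    d=R.T@np.linalg.inv(K)@np.array([uv[0],uv[1],1.]); c=-R.T@t
    return c+d*(z-c[2])/d[2]
def tri(ms,uvs):
    A=np.zeros((3,3));b=np.zeros(3)
    for m,uv in zip(ms,uvs):
        R=np.array(m["R"]);c=-R.T@np.array(m["t"]);d=ray(m,uv,0)-c;d/=np.linalg.norm(d)
        P=np.eye(3)-np.outer(d,d);A+=P;b+=P@c
    return np.linalg.solve(A,b)
def shift(p,q): # tool-axis shift from state p to world xyz q
    from scipy.spatial.transform import Rotation as Ro
    return Ro.from_euler("xyz",p["ee_rot"],degrees=True).inv().apply(np.array(q)-p["ee_pos"])
E
python3 - <<'E'
from h import *
f=np.load("pics/top.npy");m=camera_model("top");h=cv2.cvtColor(f,cv2.COLOR_RGB2HSV)
for n,uv,z in(("rocker",(537,302),63),("rockerL",(495,302),63),("plug",(537,270),86),("button",(213,297),69),("lock",(243,296),64),("reset",(375,314),32),("mode",(411,310),32)):
    print(n,ray(m,(uv[0]*.7,uv[1]*.7),z).round(1))
M=cv2.inRange(h,(45,80,40),(85,255,255));M[:, :240]=0;M[:,305:]=0;M[:170]=0;M[245:]=0
c=max(cv2.findContours(M,0,1)[0],key=cv2.contourArea);r=cv2.boxPoints(cv2.minAreaRect(c));print("board",[ray(m,p,16).round()[:2].tolist() for p in r])
g=f.astype(int);W=((g.min(2)>165)&(g.max(2)-g.min(2)<25)).astype(np.uint8)
W[:, :325]=0;W[:,395:]=0;W[:178]=0;W[220:]=0
c=cv2.findNonZero(W);r=cv2.boxPoints(cv2.minAreaRect(c));print("socket",[ray(m,p,50).round()[:2].tolist() for p in r])
for a in((470,230,90,100),(190,210,110,110),(340,240,100,100)):pass
crop=lambda x,y:cv2.resize(f[y:y+66,x:x+66,::-1],(390,390),interpolation=cv2.INTER_CUBIC)
cv2.imwrite("pics/c.png",cv2.resize(np.hstack([crop(328,165),crop(136,160),crop(240,175)]),(798,266)))
E
```

```text
rocker [ 520.7 -320.9   63. ]
rockerL [ 519.6 -232.    63. ]
plug [ 585.2 -317.3   86. ]
button [521.7 360.7  69. ]
lock [525.4 299.2  64. ]
reset [494.6  21.5  32. ]
mode [504.3 -55.8  32. ]
board [[613.0, 74.0], [633.0, -76.0], [476.0, -95.0], [456.0, 52.0]]
socket [[624.0, -168.0], [630.0, -366.0], [506.0, -364.0], [500.0, -170.0]]
```

View pics/c.png

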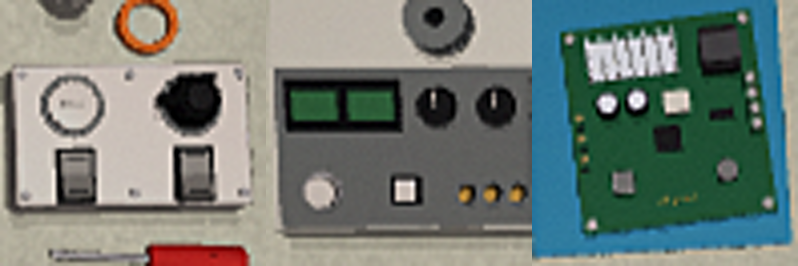

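The crop confirms all three targets. The plug is in the right outlet and its rocker is straight in front of it. The output button is round and the lock is square. The square reset key is on the board's left and the round mode key on its right. Distances agree too: rocker to rocker is 89 mm, button to lock 62 mm, reset to mode 78 mm. I'm moving over the right rocker at the current height and closing the gripper.

```bash
python3 -m crank '[{"grip":0,"x":0.038,"y":-0.011,"z":0,"yaw":0.06},{"grip":0,"x":0.076,"y":-0.022,"z":0,"yaw":0.12},{"grip":0,"x":0.114,"y":-0.033,"z":0,"yaw":0.18},{"grip":0,"x":0.152,"y":-0.044,"z":0,"yaw":0.24},{"grip":0,"x":0.19,"y":-0.055,"z":0,"yaw":0.305}]' 10; python3 - <<'E'
from h import *
s=state();print(shift(s,[516,-320,190]),s["ee_rot"])
E
```

```text
time_s: 0.52
ee_pos: [338.3, -437.7, 227.6]
ee_rot: [-180.0, 0.0, -0.2]
force: [-0.0, -0.5, -0.8]
gripper_width: 60.7
gripper_force: 0.0
[ 177.22356794 -118.30861567   37.57603215] [-1.79967967e+02  2.54962563e-02 -2.17646331e-01]
```

```bash
python3 -m crank '[{"grip":0,"x":0.033,"y":-0.022,"z":0.005,"yaw":0},{"grip":0,"x":0.066,"y":-0.044,"z":0.01,"yaw":0},{"grip":0,"x":0.099,"y":-0.066,"z":0.015,"yaw":0},{"grip":0,"x":0.13,"y":-0.088,"z":0.02,"yaw":0},{"grip":0,"x":0.155,"y":-0.11,"z":0.027,"yaw":0}]'; python3 -m crank '[{"grip":0,"x":0,"y":0,"z":0,"yaw":0},{"grip":0,"x":0,"y":0,"z":0,"yaw":0},{"grip":0,"x":0,"y":0,"z":0,"yaw":0},{"grip":0,"x":0,"y":0,"z":0,"yaw":0},{"grip":0,"x":0,"y":0,"z":0,"yaw":0}]'; python3 - <<'E'
from h import *
import pickle
m=camera_model("wrist");s=state();f=grab_frame("wrist");np.save("pics/w1.npy",f);pickle.dump(m,open("pics/w1.pkl","wb"))
print(s["ee_pos"],-np.array(m["R"]).T@m["t"])
cv2.imwrite("pics/w1.png",cv2.resize(f[:,:,::-1],(800,600)))
K,R,t=m["intrinsics"],m["R"],m["t"]
for X in([520.7,-320.9,63],[585,-317,86]):
    p=np.array(K)@(np.array(R)@X+t);print(p[:2]/p[2]/.7)
E
```

```text
time_s: 0.93
ee_pos: [494.5, -327.6, 200.6]
ee_rot: [180.0, -0.0, 0.0]
force: [0.2, -0.5, -0.7]
gripper_width: 27.3
gripper_force: 0.0
time_s: 1.35
ee_pos: [491.4, -330.1, 201.3]
ee_rot: [180.0, -0.0, -0.1]
force: [0.4, 0.2, 0.1]
gripper_width: 0.6
gripper_force: 0.0
[ 491.40656977 -330.1063765   201.29542977] [ 558.62685963 -330.75252163  357.90945547]
[384.50730645 245.44852689]
[375.96929935 145.79030339]
```

View pics/w1.png

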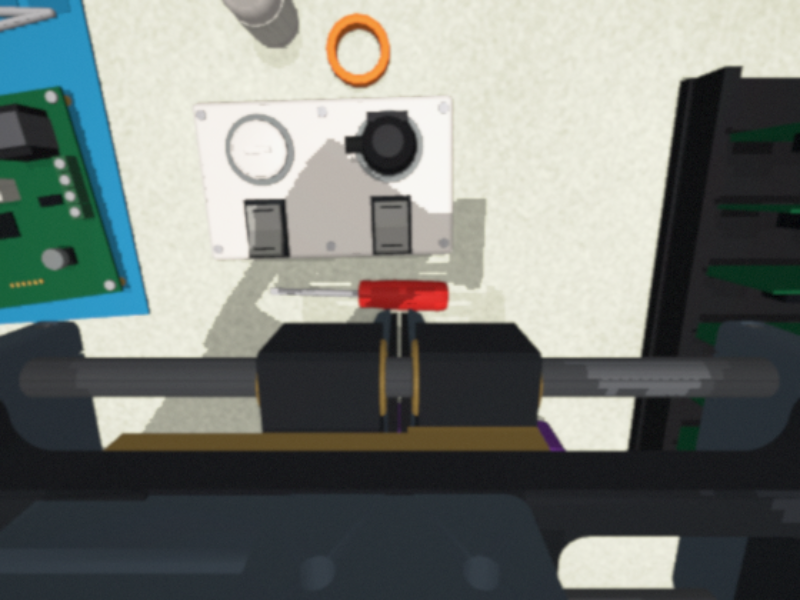

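The wrist view shows the right rocker at x 373..411, y 197..254 with its near end around (391,250). The plug top is at (388,142) and the left rocker's near end at (268,252).

```bash
python3 - <<'E'
from h import *
import pickle
m=pickle.load(open("pics/w1.pkl","rb"));t=camera_model("top")
for n,uv,z in(("near end",(391,250),64),("far end",(391,198),58),("leftnear",(268,252),64),("plug",(388,142),86),("cover",(260,149),57),("c1",(196,104),50),("c2",(452,97),50),("c3",(452,254),50),("c4",(216,259),50)):
    print(n,ray(m,np.array(uv)*.7,z).round(1))
s=state();p=ray(m,np.array((391,250))*.7,64);print(shift(s,[p[0]-1,p[1],64+14+25]))
E
```

```text
near end [ 517.6 -325.5   64. ]
far end [ 553.2 -325.6   58. ]
leftnear [ 516.3 -238.9   64. ]
plug [ 587.2 -324.4   86. ]
cover [ 585.9 -236.6   57. ]
c1 [ 615.6 -193.1   50. ]
c2 [ 619.8 -367.2   50. ]
c3 [ 512.6 -370.2   50. ]
c4 [ 509.2 -195.7   50. ]
[25.13177105 -4.69686273 98.33013109]
```

```bash
python3 -m crank '[{"grip":0,"x":0.02,"y":-0.005,"z":0.025,"yaw":0},{"grip":0,"x":0.024,"y":-0.0055,"z":0.055,"yaw":0},{"grip":0,"x":0.024,"y":-0.0055,"z":0.08,"yaw":0},{"grip":0,"x":0.024,"y":-0.0055,"z":0.1,"yaw":0},{"grip":0,"x":0.024,"y":-0.0055,"z":0.1,"yaw":0}]';python3 -m crank '[{"grip":0,"x":0,"y":0,"z":0.004,"yaw":0},{"grip":0,"x":0,"y":0,"z":0.008,"yaw":0},{"grip":0,"x":0,"y":0,"z":0.012,"yaw":0},{"grip":0,"x":0,"y":0,"z":0.012,"yaw":0},{"grip":0,"x":0,"y":0,"z":0.012,"yaw":0}]'
```

```text
time_s: 1.82
ee_pos: [513.3, -322.7, 96.8]
ee_rot: [-179.7, 0.4, -0.1]
force: [-1.0, 0.1, -0.2]
gripper_width: 0.6
gripper_force: 0.0
time_s: 2.23
ee_pos: [516.6, -323.8, 89.7]
ee_rot: [180.0, -0.1, -0.0]
force: [-0.3, -0.2, -0.7]
gripper_width: 0.3
gripper_force: 0.0
```

```bash
python3 -m crank '[{"grip":0,"x":0,"y":0,"z":0.003,"yaw":0},{"grip":0,"x":0,"y":0,"z":0.006,"yaw":0},{"grip":0,"x":0,"y":0,"z":0.009,"yaw":0},{"grip":0,"x":0,"y":0,"z":0.012,"yaw":0},{"grip":0,"x":0,"y":0,"z":0.014,"yaw":0}]';python3 -m crank '[{"grip":0,"x":0,"y":0,"z":0.001,"yaw":0},{"grip":0,"x":0,"y":0,"z":0.002,"yaw":0},{"grip":0,"x":0,"y":0,"z":0.003,"yaw":0},{"grip":0,"x":0,"y":0,"z":0.003,"yaw":0},{"grip":0,"x":0,"y":0,"z":0.003,"yaw":0}]'
```

```text
time_s: 2.65
ee_pos: [516.0, -323.6, 74.7]
ee_rot: [180.0, 0.0, 0.0]
force: [-1.8, -0.4, 2.7]
gripper_width: 0.7
gripper_force: 1.1
time_s: 3.07
ee_pos: [516.6, -323.6, 71.8]
ee_rot: [180.0, -0.0, -0.0]
force: [0.4, -0.0, -0.2]
gripper_width: 0.2
gripper_force: 0.0
```

```bash
python3 -m crank '[{"grip":0,"x":0,"y":0,"z":0.0005,"yaw":0},{"grip":0,"x":0,"y":0,"z":0.001,"yaw":0},{"grip":0,"x":0,"y":0,"z":0.002,"yaw":0},{"grip":0,"x":0,"y":0,"z":0.002,"yaw":0},{"grip":0,"x":0,"y":0,"z":0.002,"yaw":0}]'
```

```text
time_s: 3.48
ee_pos: [516.7, -323.6, 70.5]
ee_rot: [180.0, -0.1, -0.0]
force: [-1.4, 1.0, 4.8]
gripper_width: 0.2
gripper_force: 2.6
```

Force is now rising into the spring range (4.5 to 9.5 N). I'll press slightly further, then lift.

```bash
python3 -m crank '[{"grip":0,"x":0,"y":0,"z":0.001,"yaw":0},{"grip":0,"x":0,"y":0,"z":0.002,"yaw":0},{"grip":0,"x":0,"y":0,"z":0.002,"yaw":0},{"grip":0,"x":0,"y":0,"z":0.002,"yaw":0},{"grip":0,"x":0,"y":0,"z":0.002,"yaw":0}]'
```

```text
time_s: 3.9
ee_pos: [516.7, -323.6, 68.8]
ee_rot: [180.0, -0.1, -0.0]
force: [-1.0, 1.2, 6.9]
gripper_width: 0.9
gripper_force: 3.4
```

```bash
python3 -m crank '[{"grip":0,"x":0,"y":0,"z":-0.02,"yaw":0},{"grip":0,"x":0,"y":0,"z":-0.055,"yaw":0},{"grip":0,"x":-0.005,"y":0,"z":-0.09,"yaw":0},{"grip":0,"x":-0.015,"y":0,"z":-0.12,"yaw":0},{"grip":0,"x":-0.025,"y":0,"z":-0.13,"yaw":0}]'; python3 -m crank '[{"grip":0,"x":0,"y":0,"z":0,"yaw":0},{"grip":0,"x":0,"y":0,"z":0,"yaw":0},{"grip":0,"x":0,"y":0,"z":0,"yaw":0},{"grip":0,"x":0,"y":0,"z":0,"yaw":0},{"grip":0,"x":0,"y":0,"z":0,"yaw":0}]'; python3 - <<'E'
from h import *
f=grab_frame("wrist")
g=np.load("pics/w1.npy")
cv2.imwrite("pics/w2.png",np.hstack([cv2.resize(a[60:190,130:330,::-1],(400,260)) for a in(g,f)]))
s=state();print(s["ee_pos"],shift(s,[490,355,200]))
E
```

```text
time_s: 4.32
ee_pos: [493.1, -324.8, 202.5]
ee_rot: [179.7, -0.4, 0.0]
force: [0.7, -0.0, 0.1]
gripper_width: 0.6
gripper_force: 0.0
time_s: 4.73
ee_pos: [491.0, -323.1, 196.0]
ee_rot: [-179.9, 0.2, -0.0]
force: [-0.4, -0.5, 0.3]
gripper_width: 0.7
gripper_force: 0.0
[ 491.17766181 -323.21205618  196.32902153] [  -1.16188785 -678.21686526   -2.64382577]
```

View pics/w2.png

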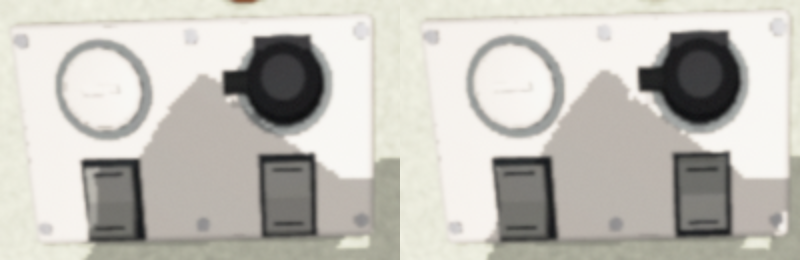

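The right rocker's near half is now lighter and its far half raised, so it has tipped. The left rocker looks unchanged. Next is the supply.

```bash
for i in 1; do python3 -m crank '[{"grip":0,"x":0,"y":-0.035,"z":-0.004,"yaw":0},{"grip":0,"x":0,"y":-0.07,"z":-0.004,"yaw":0},{"grip":0,"x":0,"y":-0.105,"z":-0.004,"yaw":0},{"grip":0,"x":0,"y":-0.14,"z":-0.004,"yaw":0},{"grip":0,"x":0,"y":-0.175,"z":-0.004,"yaw":0}]'; python3 -m crank '[{"grip":0,"x":0,"y":-0.035,"z":0,"yaw":0},{"grip":0,"x":0,"y":-0.07,"z":0,"yaw":0},{"grip":0,"x":0,"y":-0.105,"z":0,"yaw":0},{"grip":0,"x":0,"y":-0.14,"z":0,"yaw":0},{"grip":0,"x":0,"y":-0.175,"z":0,"yaw":0}]'; python3 -m crank '[{"grip":0,"x":0,"y":-0.035,"z":0,"yaw":0},{"grip":0,"x":0,"y":-0.07,"z":0,"yaw":0},{"grip":0,"x":0,"y":-0.105,"z":0,"yaw":0},{"grip":0,"x":0,"y":-0.14,"z":0,"yaw":0},{"grip":0,"x":0,"y":-0.175,"z":0,"yaw":0}]'; python3 -m crank '[{"grip":0,"x":0,"y":-0.035,"z":0,"yaw":0},{"grip":0,"x":0,"y":-0.07,"z":0,"yaw":0},{"grip":0,"x":0,"y":-0.105,"z":0,"yaw":0},{"grip":0,"x":0,"y":-0.14,"z":0,"yaw":0},{"grip":0,"x":0,"y":-0.153,"z":0,"yaw":0}]'; python3 -m crank '[{"grip":0,"x":0,"y":0,"z":0,"yaw":0},{"grip":0,"x":0,"y":0,"z":0,"yaw":0},{"grip":0,"x":0,"y":0,"z":0,"yaw":0},{"grip":0,"x":0,"y":0,"z":0,"yaw":0},{"grip":0,"x":0,"y":0,"z":0,"yaw":0}]'; done | grep ee_
python3 - <<'E'
from h import *
import pickle
m=camera_model("wrist");f=grab_frame("wrist");np.save("pics/w3.npy",f);pickle.dump(m,open("pics/w3.pkl","wb"))
cv2.imwrite("pics/w3.png",cv2.resize(f[:,:,::-1],(800,600)))
E
```

```text
ee_pos: [491.1, -147.0, 201.3]
ee_rot: [-180.0, 0.1, -0.0]
ee_pos: [491.1, 28.2, 201.4]
ee_rot: [180.0, 0.0, -0.0]
ee_pos: [491.0, 203.3, 201.3]
ee_rot: [180.0, 0.0, 0.0]
ee_pos: [491.0, 358.9, 200.8]
ee_rot: [-179.9, 0.0, 0.2]
ee_pos: [491.7, 353.1, 202.1]
ee_rot: [180.0, -0.0, -0.1]
```

View pics/w3.png

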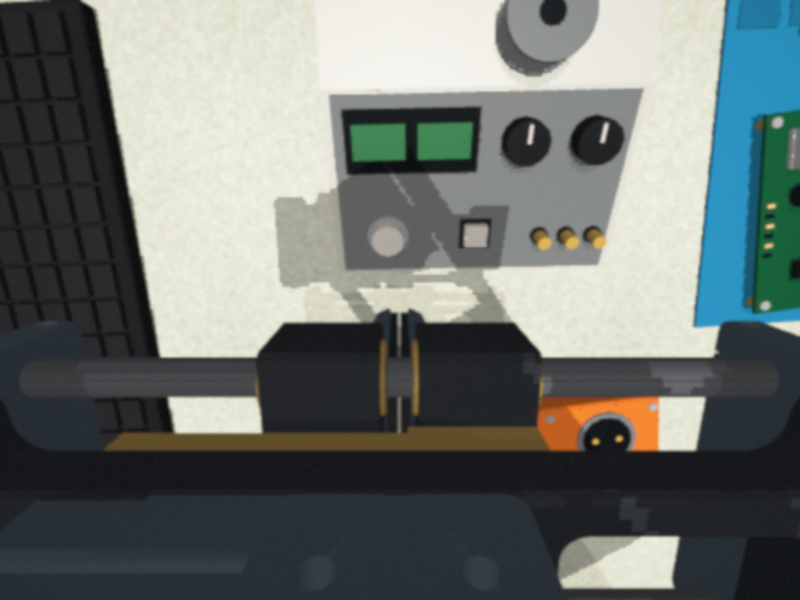

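The wrist view shows the output button's top at (387,240) and the square lock button at (475,236). The panel's front edge runs along y≈268 and its rear edge along y≈92.

```bash
python3 - <<'E'
from h import *
import pickle
m=pickle.load(open("pics/w3.pkl","rb"));t=camera_model("top")
print("front",ray(m,np.array((387,269))*.7,45).round(1),ray(m,np.array((600,265))*.7,45).round(1),"rear",ray(m,np.array((400,94))*.7,84).round(1))
for z in(62,66,70,74): print("button",ray(m,np.array((387,239))*.7,z).round(1),ray(t,(213*.7,297*.7),z).round(1))
print("lock",ray(m,np.array((475,235))*.7,66).round(1))
print(tri([m,t],[np.array((387,239))*.7,np.array((213,297))*.7]).round(1))
E
```

```text
front [500.6 361.2  45. ] [503.5 200.   45. ] rear [615.2 351.4  84. ]
button [525.3 360.6  62. ] [522.7 362.5  62. ]
button [525.7 360.4  66. ] [522.2 361.5  66. ]
button [526.2 360.3  70. ] [521.6 360.5  70. ]
button [526.6 360.2  74. ] [521.  359.5  74. ]
lock [528.4 299.3  66. ]
[524.  361.8  60.3]
```

```bash
python3 -m crank '[{"grip":0,"x":0.015,"y":-0.005,"z":0.025,"yaw":0},{"grip":0,"x":0.029,"y":-0.0075,"z":0.055,"yaw":0},{"grip":0,"x":0.029,"y":-0.0075,"z":0.085,"yaw":0},{"grip":0,"x":0.029,"y":-0.0075,"z":0.1,"yaw":0},{"grip":0,"x":0.029,"y":-0.0075,"z":0.108,"yaw":0}]';python3 -m crank '[{"grip":0,"x":0,"y":0,"z":0,"yaw":0},{"grip":0,"x":0,"y":0,"z":0,"yaw":0},{"grip":0,"x":0,"y":0,"z":0,"yaw":0},{"grip":0,"x":0,"y":0,"z":0.002,"yaw":0},{"grip":0,"x":0,"y":0,"z":0.002,"yaw":0}]'
```

```text
time_s: 7.33
ee_pos: [519.5, 360.2, 91.1]
ee_rot: [179.8, 0.2, -0.1]
force: [0.4, -0.0, 0.6]
gripper_width: 0.5
gripper_force: 0.0
time_s: 7.75
ee_pos: [520.9, 362.2, 93.0]
ee_rot: [-179.9, -0.1, -0.0]
force: [1.0, -0.2, -0.6]
gripper_width: 0.8
gripper_force: 0.0
```

Tip is at 79; contact is expected near 71 and full travel near 66. I'm going down to 69 first.

```bash
python3 -m crank '[{"grip":0,"x":0,"y":0.001,"z":0.003,"yaw":0},{"grip":0,"x":0,"y":0.001,"z":0.006,"yaw":0},{"grip":0,"x":0,"y":0.001,"z":0.009,"yaw":0},{"grip":0,"x":0,"y":0.001,"z":0.01,"yaw":0},{"grip":0,"x":0,"y":0.001,"z":0.01,"yaw":0}]';python3 -m crank '[{"grip":0,"x":0,"y":0,"z":0.001,"yaw":0},{"grip":0,"x":0,"y":0,"z":0.002,"yaw":0},{"grip":0,"x":0,"y":0,"z":0.003,"yaw":0},{"grip":0,"x":0,"y":0,"z":0.003,"yaw":0},{"grip":0,"x":0,"y":0,"z":0.003,"yaw":0}]'
```

```text
time_s: 8.17
ee_pos: [521.2, 361.0, 82.1]
ee_rot: [-180.0, -0.1, -0.0]
force: [0.9, 0.0, 2.0]
gripper_width: 0.3
gripper_force: 0.9
time_s: 8.58
ee_pos: [521.4, 361.2, 79.7]
ee_rot: [-180.0, -0.1, -0.0]
force: [2.9, -0.8, 5.4]
gripper_width: 0.7
gripper_force: 2.7
```

```bash
python3 -m crank '[{"grip":0,"x":0,"y":0,"z":0.001,"yaw":0},{"grip":0,"x":0,"y":0,"z":0.0015,"yaw":0},{"grip":0,"x":0,"y":0,"z":0.0015,"yaw":0},{"grip":0,"x":0,"y":0,"z":0.0015,"yaw":0},{"grip":0,"x":0,"y":0,"z":0.0015,"yaw":0}]'
```

```text
time_s: 9.0
ee_pos: [521.7, 361.2, 78.6]
ee_rot: [-179.9, -0.2, -0.0]
force: [3.4, -0.8, 7.0]
gripper_width: 0.1
gripper_force: 3.3
```

```bash
(python3 -m crank '[{"grip":0,"x":0,"y":0,"z":-0.02,"yaw":0},{"grip":0,"x":0,"y":0,"z":-0.055,"yaw":0},{"grip":0,"x":-0.005,"y":0,"z":-0.09,"yaw":0},{"grip":0,"x":-0.015,"y":0.004,"z":-0.12,"yaw":0},{"grip":0,"x":-0.03,"y":0.008,"z":-0.124,"yaw":0}]'; python3 -m crank '[{"grip":0,"x":0,"y":0,"z":0,"yaw":0},{"grip":0,"x":0,"y":0,"z":0,"yaw":0},{"grip":0,"x":0,"y":0,"z":0,"yaw":0},{"grip":0,"x":0,"y":0,"z":0,"yaw":0},{"grip":0,"x":0,"y":0,"z":0,"yaw":0}]')|grep ee_pos; python3 - <<'E'
from h import *
f=grab_frame("wrist")
g=np.load("pics/w3.npy")
cv2.imwrite("pics/w4.png",np.hstack([cv2.resize(a[110:200,220:370,::-1],(400,240)) for a in(g,f)]))
E
```

```text
ee_pos: [492.3, 354.5, 206.6]
ee_pos: [490.4, 352.7, 199.7]
```

View pics/w4.png

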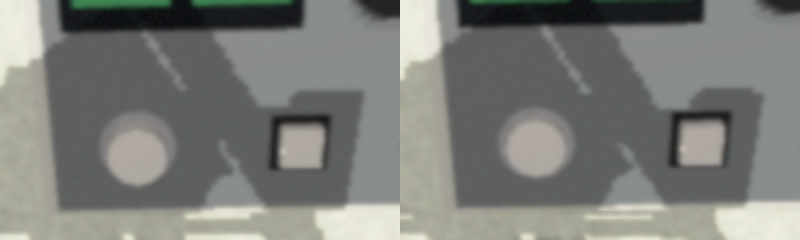

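```bash
(python3 -m crank '[{"grip":0,"x":-0.01,"y":0.035,"z":0,"yaw":0},{"grip":0,"x":-0.02,"y":0.07,"z":0,"yaw":0},{"grip":0,"x":-0.03,"y":0.105,"z":0,"yaw":0},{"grip":0,"x":-0.03,"y":0.14,"z":0,"yaw":0},{"grip":0,"x":-0.03,"y":0.175,"z":0,"yaw":0}]'; python3 -m crank '[{"grip":0,"x":0,"y":0.035,"z":0,"yaw":0},{"grip":0,"x":0,"y":0.07,"z":0,"yaw":0},{"grip":0,"x":0,"y":0.105,"z":0,"yaw":0},{"grip":0,"x":0,"y":0.14,"z":0,"yaw":0},{"grip":0,"x":0,"y":0.163,"z":0,"yaw":0}]'; python3 -m crank '[{"grip":0,"x":0,"y":0,"z":0,"yaw":0},{"grip":0,"x":0,"y":0,"z":0,"yaw":0},{"grip":0,"x":0,"y":0,"z":0,"yaw":0},{"grip":0,"x":0,"y":0,"z":0,"yaw":0},{"grip":0,"x":0,"y":0,"z":0,"yaw":0}]')|grep ee_pos; python3 - <<'E'
from h import *
import pickle
m=camera_model("wrist");f=grab_frame("wrist");np.save("pics/w5.npy",f);pickle.dump(m,open("pics/w5.pkl","wb"))
cv2.imwrite("pics/w5.png",cv2.resize(f[:,:,::-1],(800,600)))
E
```

```text
ee_pos: [459.7, 176.5, 201.0]
ee_pos: [460.1, 12.2, 201.1]
ee_pos: [460.5, 16.0, 201.3]
```

View pics/w5.png

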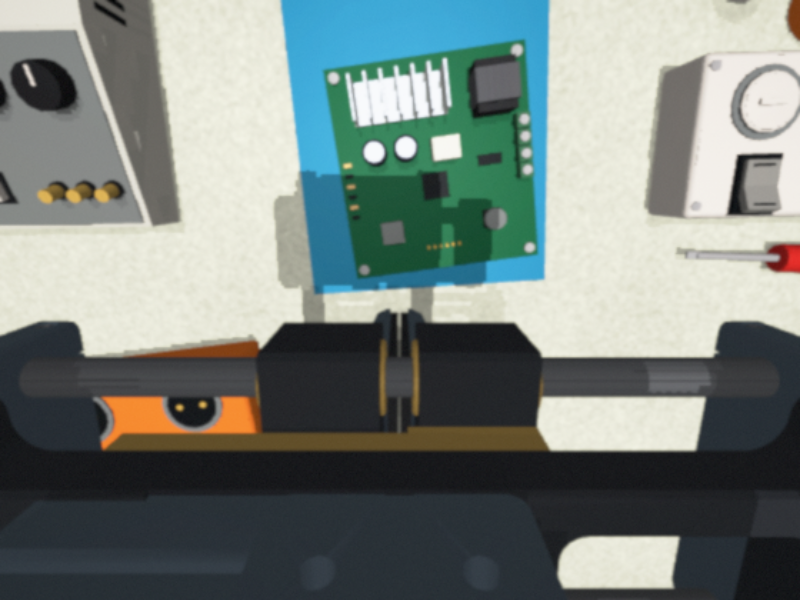

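The button now sits lower in its ring and the lock button is unchanged. In the board view, the square reset key's top is at about (393,232) and the round mode key at (495,217).

```bash
python3 - <<'E'
from h import *
import pickle
m=pickle.load(open("pics/w5.pkl","rb"))
for n,uv,z in(("reset",(393,232),32),("mode",(495,217),32),("c1",(326,70),16),("c2",(525,41),16),("c3",(538,254),16),("c4",(359,278),16)): print(n,ray(m,np.array(uv)*.7,z).round(1))
E
```

```text
reset [496.1  19.8  32. ]
mode [507.7 -58.2  32. ]
c1 [614.   69.6  16. ]
c2 [633.6 -76.6  16. ]
c3 [476.8 -98.8  16. ]
c4 [456.4  48.3  16. ]
```

```bash
(python3 -m crank '[{"grip":0,"x":0.02,"y":-0.004,"z":0.03,"yaw":0},{"grip":0,"x":0.035,"y":-0.004,"z":0.06,"yaw":0},{"grip":0,"x":0.035,"y":-0.004,"z":0.09,"yaw":0},{"grip":0,"x":0.035,"y":-0.004,"z":0.12,"yaw":0},{"grip":0,"x":0.035,"y":-0.004,"z":0.145,"yaw":0}]';python3 -m crank '[{"grip":0,"x":0,"y":0,"z":0,"yaw":0},{"grip":0,"x":0,"y":0,"z":0,"yaw":0},{"grip":0,"x":0,"y":0,"z":0.002,"yaw":0},{"grip":0,"x":0,"y":0,"z":0.004,"yaw":0},{"grip":0,"x":0,"y":0,"z":0.004,"yaw":0}]') | grep -E "ee_pos|^force"
```

```text
ee_pos: [494.9, 19.8, 54.5]
force: [0.3, -0.7, -0.7]
ee_pos: [496.3, 19.1, 53.7]
force: [-1.1, -0.8, 0.1]
```

Tip at 39.7. I'm going down to about 30.7.

```bash
(python3 -m crank '[{"grip":0,"x":0,"y":0,"z":0.002,"yaw":0},{"grip":0,"x":0,"y":0,"z":0.004,"yaw":0},{"grip":0,"x":0,"y":0,"z":0.006,"yaw":0},{"grip":0,"x":0,"y":0,"z":0.008,"yaw":0},{"grip":0,"x":0,"y":0,"z":0.009,"yaw":0}]';python3 -m crank '[{"grip":0,"x":0,"y":0,"z":0.0005,"yaw":0},{"grip":0,"x":0,"y":0,"z":0.001,"yaw":0},{"grip":0,"x":0,"y":0,"z":0.002,"yaw":0},{"grip":0,"x":0,"y":0,"z":0.002,"yaw":0},{"grip":0,"x":0,"y":0,"z":0.002,"yaw":0}]') | grep -E "ee_pos|^force"
```

```text
ee_pos: [495.6, 18.9, 43.5]
force: [0.1, -0.7, 3.5]
ee_pos: [495.6, 18.9, 41.7]
force: [-0.7, 0.2, 5.9]
```

At 5.9 N the key is about 5 mm down, past its 2.5 mm tap threshold. I'm lifting straight up.

```bash
(python3 -m crank '[{"grip":0,"x":0,"y":0,"z":-0.01,"yaw":0},{"grip":0,"x":0,"y":0,"z":-0.04,"yaw":0},{"grip":0,"x":0,"y":0,"z":-0.08,"yaw":0},{"grip":0,"x":-0.015,"y":0,"z":-0.12,"yaw":0},{"grip":0,"x":-0.035,"y":0,"z":-0.159,"yaw":0}]';python3 -m crank '[{"grip":0,"x":0,"y":0,"z":0,"yaw":0},{"grip":0,"x":0,"y":0,"z":0,"yaw":0},{"grip":0,"x":0,"y":0,"z":0,"yaw":0},{"grip":0,"x":0,"y":0,"z":0,"yaw":0},{"grip":0,"x":0,"y":0,"z":0,"yaw":0}]') | grep -E "time|ee_pos|^force"; python3 - <<'E'
from h import *
f=grab_frame("wrist");g=np.load("pics/w5.npy")
cv2.imwrite("pics/w6.png",np.hstack([cv2.resize(a[20:210,200:390,::-1],(400,400)) for a in(g,f)]))
E
```

```text
time_s: 13.27
ee_pos: [462.1, 18.9, 199.6]
force: [1.1, 0.3, -0.3]
time_s: 13.68
ee_pos: [461.3, 18.9, 195.9]
force: [0.3, 1.2, 0.3]
```

View pics/w6.png

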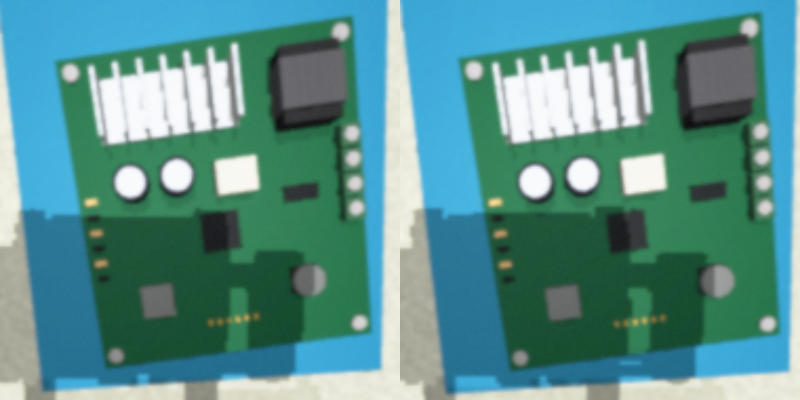

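The board hasn't moved and the reset key is back up. I'm handing the job in.

```bash
python3 -c "
from workcell import *
print(job_done())"
```

```text
the job is handed in; nothing more can be done
None
```

I pressed the right rocker (the plug's), then the output button, then tapped the reset key, in that order; by force readings and camera checks each press worked and the board stayed put, and I handed the job in at about 14 s (no verdict was returned).

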